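Set the flip tags on the specimen bins

TASK

Each black bin in the row is full when two aluminium test specimens lie in it side by side. Push the hinged tags over with a fingertip so that only the full bins have their tag tipped out to the front, towards the robot and disc side up, and every other bin has its tag tipped back over the bin. Do not lift or shift anything: the specimens, the tweezers lying in a bin and the weight beside the row stay where they are.

Things in the scene. Friction and masses are not known exactly. Their poses are not given: they have to be found in the camera images.
- bin_base: Flat aluminium base plate, 196 (x) x 346 (y) x 4 mm, screwed to the worktop; it carries the row of five bins. Origin: centre of its underside. Its -x side is the front of the row (towards the robot); y runs along the row.
- bin_a: One of five alike black open bins, 178 (x) x 61 (y) mm, walls 16 mm high, fixed in a row in any order, 64 mm apart. Origin: centre of its underside; -x end is the front (towards the robot), z up. Two lanes along x (at y = +14.5 and -14.5 mm), each for one specimen, whose middle lies near x = +10 mm. Tag hinge line: along y at x = -78, z = 30 mm; ears beside it reach z = 43 mm.
- tag_a (a joint): Tag of bin_a: thin plate 40 mm wide, free edge 48 mm from its hinge. 0 rad upright; +0.65 (stop) tipped out to the front (-x), disc side up; -0.65 (stop) tipped in over the bin, bar side up. Swings freely, 30 g, falls to a stop by its weight; there its edge is 29 mm out from and 38 mm above the hinge. Pushed level at the edge towards the hinge it rises and goes over.
- bin_b: One of five alike black open bins, 178 (x) x 61 (y) mm, walls 16 mm high, fixed in a row in any order, 64 mm apart. Origin: centre of its underside; -x end is the front (towards the robot), z up. Two lanes along x (at y = +14.5 and -14.5 mm), each for one specimen, whose middle lies near x = +10 mm. Tag hinge line: along y at x = -78, z = 30 mm; ears beside it reach z = 43 mm.
- tag_b (a joint): Tag of bin_b: thin plate 40 mm wide, free edge 48 mm from its hinge. 0 rad upright; +0.65 (stop) tipped out to the front (-x), disc side up; -0.65 (stop) tipped in over the bin, bar side up. Swings freely, 30 g, falls to a stop by its weight; there its edge is 29 mm out from and 38 mm above the hinge. Pushed level at the edge towards the hinge it rises and goes over.
- bin_c: One of five alike black open bins, 178 (x) x 61 (y) mm, walls 16 mm high, fixed in a row in any order, 64 mm apart. Origin: centre of its underside; -x end is the front (towards the robot), z up. Two lanes along x (at y = +14.5 and -14.5 mm), each for one specimen, whose middle lies near x = +10 mm. Tag hinge line: along y at x = -78, z = 30 mm; ears beside it reach z = 43 mm.
- tag_c (a joint): Tag of bin_c: thin plate 40 mm wide, free edge 48 mm from its hinge. 0 rad upright; +0.65 (stop) tipped out to the front (-x), disc side up; -0.65 (stop) tipped in over the bin, bar side up. Swings freely, 30 g, falls to a stop by its weight; there its edge is 29 mm out from and 38 mm above the hinge. Pushed level at the edge towards the hinge it rises and goes over.
- bin_d: One of five alike black open bins, 178 (x) x 61 (y) mm, walls 16 mm high, fixed in a row in any order, 64 mm apart. Origin: centre of its underside; -x end is the front (towards the robot), z up. Two lanes along x (at y = +14.5 and -14.5 mm), each for one specimen, whose middle lies near x = +10 mm. Tag hinge line: along y at x = -78, z = 30 mm; ears beside it reach z = 43 mm.
- tag_d (a joint): Tag of bin_d: thin plate 40 mm wide, free edge 48 mm from its hinge. 0 rad upright; +0.65 (stop) tipped out to the front (-x), disc side up; -0.65 (stop) tipped in over the bin, bar side up. Swings freely, 30 g, falls to a stop by its weight; there its edge is 29 mm out from and 38 mm above the hinge. Pushed level at the edge towards the hinge it rises and goes over.
- bin_e: One of five alike black open bins, 178 (x) x 61 (y) mm, walls 16 mm high, fixed in a row in any order, 64 mm apart. Origin: centre of its underside; -x end is the front (towards the robot), z up. Two lanes along x (at y = +14.5 and -14.5 mm), each for one specimen, whose middle lies near x = +10 mm. Tag hinge line: along y at x = -78, z = 30 mm; ears beside it reach z = 43 mm.
- tag_e (a joint): Tag of bin_e: thin plate 40 mm wide, free edge 48 mm from its hinge. 0 rad upright; +0.65 (stop) tipped out to the front (-x), disc side up; -0.65 (stop) tipped in over the bin, bar side up. Swings freely, 30 g, falls to a stop by its weight; there its edge is 29 mm out from and 38 mm above the hinge. Pushed level at the edge towards the hinge it rises and goes over.
- spec_1_mid (a point): Middle of a flat aluminium dog-bone test specimen, 150 x 20 x 4 mm, lying loose in a lane of a bin, lengthways along it. All specimens are alike.
- spec_2_mid (a point): Middle of a flat aluminium dog-bone test specimen, 150 x 20 x 4 mm, lying loose in a lane of a bin, lengthways along it. All specimens are alike.
- spec_3_mid (a point): Middle of a flat aluminium dog-bone test specimen, 150 x 20 x 4 mm, lying loose in a lane of a bin, lengthways along it. All specimens are alike.
- spec_4_mid (a point): Middle of a flat aluminium dog-bone test specimen, 150 x 20 x 4 mm, lying loose in a lane of a bin, lengthways along it. All specimens are alike.
- spec_5_mid (a point): Middle of a flat aluminium dog-bone test specimen, 150 x 20 x 4 mm, lying loose in a lane of a bin, lengthways along it. All specimens are alike.
- spec_6_mid (a point): Middle of a flat aluminium dog-bone test specimen, 150 x 20 x 4 mm, lying loose in a lane of a bin, lengthways along it. All specimens are alike.
- spec_7_mid (a point): Middle of a flat aluminium dog-bone test specimen, 150 x 20 x 4 mm, lying loose in a lane of a bin, lengthways along it. All specimens are alike.
- tweezers_mid (a point): Middle of a pair of steel tweezers, 128 x 12 x 10 mm, left lying in one lane of a bin, perhaps beside a specimen; they do not count as a specimen.
- weight_mid (a point): Middle of a brass-coloured calibration weight, 29 mm in diameter and 48 mm tall, standing on the worktop beside the row. Bystander.
Mind the look-alikes: they are no part of the job. Leave any purple look-alike of the part that bears spec_6_mid alone.

How it is judged:
By the outcome, as a careful person would: the job done as asked, in the order asked, and still so for the second after the job is handed in, with the robot touching nothing.
It also fails if it takes over 38 s, if anything falls off the work surface, if the arm or the gripper's body presses on something with over 40 N, if the wrist force passes 120 N, or if a joint passes its speed limit or range.

ROBOT

A 6-joint arm with a two-finger parallel gripper is mounted at the origin on a cart in front of the work surface, level with it; the furniture and walls round the work are solid. World frame = base frame: x ahead of the robot, y to its left, z up, the work surface at z = 0. Lengths are in m, angles in degrees, forces in N, time in s.
With the tool pointing down it reaches from about 0.35 to 0.875 m from the base axis. Payload 4.2 kg.
Tool frame: the origin (TCP) lies midway between the tips of the shut fingers; the grasp point (between the pads) lies 19 mm behind it; z points along the fingers, y is the line along which they close (so a half turn about z gives the same grasp; the last joint's range is limited). The gripper opens to 87 mm and grips with 3 to 60 N. Pads are 19 mm wide; open, the fingers measure 117 mm over their backs; the gripper's body (75 mm by 190 mm) begins 51 mm behind the grasp point.
Start: joints at [78.472, 22.042, 0.453, 0, -68.411, -14.817], TCP at [0.277, 0.56, 0.223] pointing down, gripper open.
Joint ranges: [-179.83, 179.83], [-69.29, 118.12], [-61.27, 80.66], [-181.25, 117.63], [-171.15, -9.14], [-177.46, 177.46]. Speed limits (degrees/s): [159.86, 159.86, 180, 180, 180, 180].

INTERFACE

Orientations are given as [roll, pitch, yaw] about the fixed x, y, z axes, in that order (R = Rz(yaw) Ry(pitch) Rx(roll)).
In Python, from workcell import env gives the robot as it stands. The module is installed in compiled form; this text tells all that it offers. Calls block until the motion is done:
- env.goto(position, orientation): joint-space move of the TCP to a pose.
- env.move_straight(position, rotation=None, rate=0.15, force_limit=None): straight line of the TCP; rotation=None keeps the orientation; rate is the mean speed in m/s. With force_limit (N) it stops when the force on the tool has changed by that much, and returns True; else False.
- env.set_joints(angles): joint-space move.
- env.gripper_to(opening, grasp_force=None): opening from 0.0 (shut) to 1.0 (fully open); grasp_force is the grip in N (None keeps the last); returns when the fingers have stopped.
- env.dwell(seconds).
- env.inverse_kinematics(position, orientation): joint angles nearest the present ones, or None.
- env.read_state(): the state.
- env.grab_frame(name): name is "side" or "top"; returns a dict with "image" (400x640x3 uint8, blue, green, red), "fx", "fy", "cx", "cy" (pixels), "position" and "orientation" of the camera in the world. Camera axes: x right, y up, looking along -z (the intrinsics and any distortion apply to the point x, -y, -z); pixel columns grow to the right and rows downward; lengths in m; the calibration is good to about 2 mm. A picture is of the moment at which its call begins. There is no depth.
A pose or a line that the arm cannot do raises env.Unreachable and nothing moves.
- env.close_job(): hands the job in; it is judged then, once.
Trained networks look in a picture, given as the dict that the camera call returned (one of the last four; its "shot" number tells which), for a name from the list of things; names that differ only in an ending like _2 or _b are one class to them, and where a whole thing is asked for, a point or a joint stands for the part that bears it (a point fixed in the world has none). Each returns a list of dicts, best first, with "score" (0 to 1); they miss things now and then, are a little off and sometimes report something else, mostly with a low value. They report only what shows in the picture. A call takes as long as a camera call. They do not tell look-alikes from the thing itself.
- env.search_frame(picture, thing): "xyz" ([x, y, z] in m, in world coordinates, good to about 4 mm: the middle of the surface that is visible of it).
- env.trace(picture, thing): "mask" (400x640 bool, what is visible of it).
The state is a dict: "clock": time; "joint_positions": joint angles; "qvel": joint speeds; "joint_torque": joint torques, N m; "position": TCP position; "tool_rot": TCP orientation; "force": force on the tool from outside, world axes, zero at the start; "wrist_torque": the same for the moment, N m; "opening": opening from 0.0 (shut) to 1.0 (fully open); "finger_force": force on a finger pad.
Only numpy, scipy, OpenCV 4.12 (cv2) and the standard library are available. Lean on these libraries where they do the work, as an engineer would, in place of code of your own. Each camera call takes 0.05 s, during which the arm holds its last target. There are 200 camera calls.

## Working session

There is one attempt and no reset: what is moved stays moved. The work goes in short steps, each a Python script; the robot and the scene stay as the last script left them, time stands still between calls to the robot, and variables do not carry over. Pictures are saved under pics/ and viewed, at most 10 in all, crops included, and the job is handed in when it is done.

```bash
mkdir -p pics; python3 - <<'E'
from workcell import env
import cv2
for n in ("top","side"):
    p=env.grab_frame(n); cv2.imwrite(f"pics/{n}0.png",p["image"])
    print(n,p["fx"],p["fy"],p["cx"],p["cy"],p["position"],p["orientation"],[k for k in p])
    for t in ("bin_base","bin_a","tag_a","spec_1_mid","tweezers_mid","weight_mid"):
        print(t,[([round(float(v),3) for v in d["xyz"]],round(d["score"],2)) for d in env.search_frame(p,t)])
print(env.read_state()["clock"])
E
```

```text
top 379.1406224244911 379.1406224244911 319.98074674894593 194.6057683635524 [ 0.42089843 -0.05744116  1.00321139] [  8.808865     2.17510315 -91.28676041] ['image', 'fx', 'fy', 'cx', 'cy', 'position', 'orientation', 'shot']
bin_base [([0.571, 0.043, 0.004], 0.83), ([0.464, -0.032, 0.057], 0.53)]
bin_a [([0.538, -0.039, 0.016], 0.87), ([0.557, 0.145, 0.006], 0.81), ([0.501, 0.092, 0.056], 0.69), ([0.558, 0.025, 0.007], 0.61), ([0.561, 0.214, 0.013], 0.55)]
tag_a [([0.509, 0.222, 0.054], 0.8), ([0.503, 0.09, 0.054], 0.7), ([0.463, -0.034, 0.052], 0.68), ([0.474, 0.16, 0.056], 0.64), ([0.498, 0.029, 0.052], 0.47)]
spec_1_mid [([0.592, 0.099, 0.01], 0.64)]
tweezers_mid [([0.559, 0.212, 0.013], 0.64)]
weight_mid []
side 399.0444242687789 399.0444242687789 320.0403511646089 201.92918958319217 [ 0.13990646 -0.74579459  0.7854227 ] [ 47.70779554   0.33193208 -32.71488564] ['image', 'fx', 'fy', 'cx', 'cy', 'position', 'orientation', 'shot']
bin_base [([0.506, -0.05, 0.005], 0.69)]
bin_a [([0.544, 0.092, 0.021], 0.85), ([0.558, 0.214, 0.018], 0.77), ([0.55, 0.015, 0.015], 0.67), ([0.535, -0.049, 0.014], 0.57), ([0.572, 0.037, 0.013], 0.48)]
tag_a [([0.46, -0.038, 0.063], 0.54), ([0.498, 0.024, 0.053], 0.51), ([0.5, 0.092, 0.057], 0.42)]
spec_1_mid [([0.589, 0.101, 0.009], 0.53)]
tweezers_mid [([0.598, 0.161, 0.009], 0.65), ([0.57, 0.035, 0.013], 0.64)]
weight_mid [([0.537, -0.128, 0.028], 0.69), ([0.587, 0.098, 0.008], 0.59)]
0.7
```

```bash
python3 - <<'E'
import cv2
t=cv2.imread("pics/top0.png"); s=cv2.imread("pics/side0.png")
cv2.imwrite("pics/t1.png",cv2.resize(t[80:230,170:370],None,fx=4,fy=4,interpolation=cv2.INTER_CUBIC))
E
```

```text
(no output)
```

View pics/top0.png

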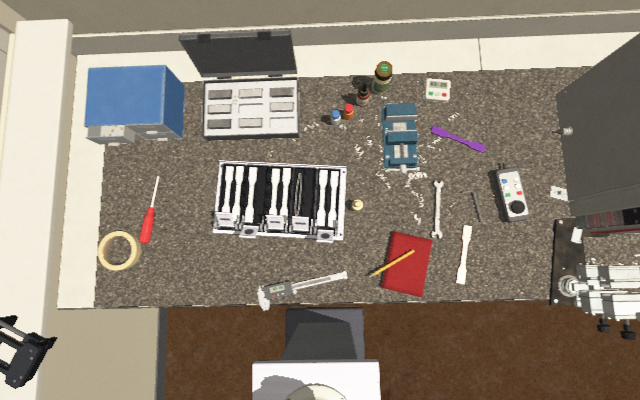

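View pics/side0.png

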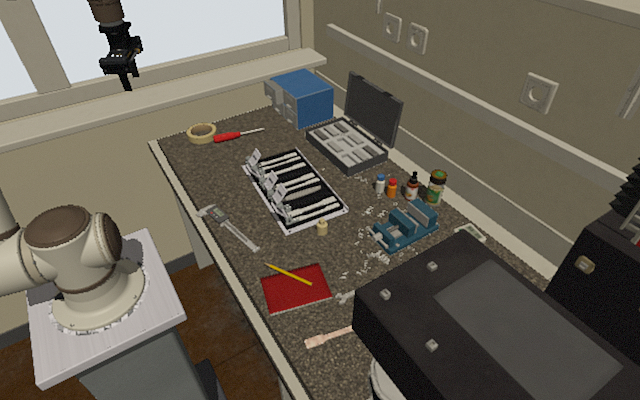

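View pics/t1.png

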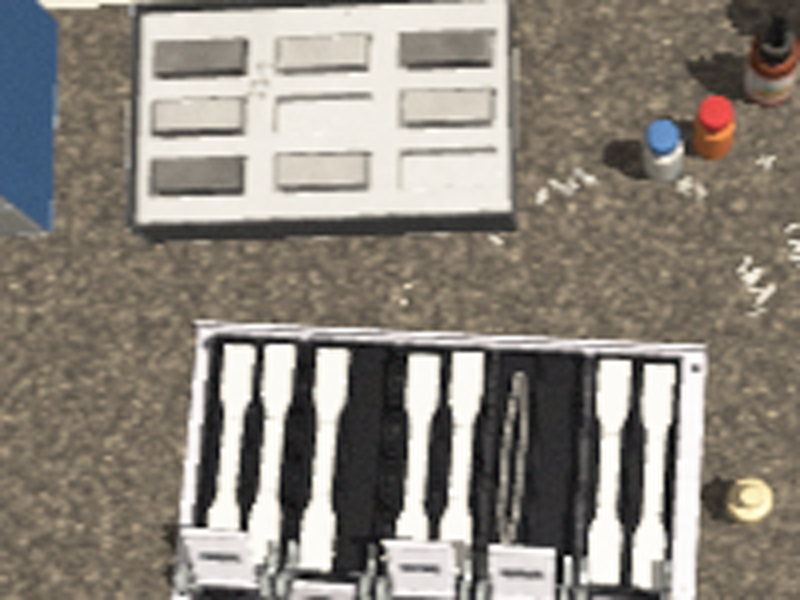

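Bins left to right in the crop: 2 specimens, 1, 2, tweezers only, 2 (the 7 specimens are all accounted for). The purple piece (~(458,139)) and the loose white specimens are outside the bins and not part of the job. Next I'll check the tags in an enlarged crop and fit the row's pose from the plate's corners.

```bash
cat > h.py <<'E'
import numpy as np, cv2
from scipy.spatial.transform import Rotation as R
def ray(p,u,v,z):
    d=R.from_euler("xyz",p["orientation"],degrees=True).apply([(u-p["cx"])/p["fx"],-(v-p["cy"])/p["fy"],-1])
    o=np.array(p["position"]); return o+d*(z-o[2])/d[2]
E
python3 - <<'E'
from workcell import env
from h import *
p=env.grab_frame("top"); im=p["image"]
cv2.imwrite("pics/t2.png",cv2.resize(im[155:245,208:352],None,fx=5.5,fy=5.5,interpolation=cv2.INTER_CUBIC))
for c in ((219.2,160.8),(346.2,166.8),(344,239),(214,234)): print(ray(p,*c,0.004).round(4))
for n in ("tag_a","bin_base"):
  for d in env.trace(p,n):
    m=d["mask"].astype(np.uint8)
    pts=cv2.findNonZero(m); r=cv2.minAreaRect(pts)
    z=.004 if n=="bin_base" else .068
    print(n,round(d["score"],2),[ray(p,*c,z)[:2].round(3).tolist() for c in cv2.boxPoints(r)], cv2.boxPoints(r).round(1).tolist())
E
```

```text
[0.678  0.2506 0.004 ]
[ 0.6504 -0.0953  0.004 ]
[ 0.4574 -0.0832  0.004 ]
[0.4788 0.2608 0.004 ]
tag_a 0.77 [[0.515, 0.046], [0.514, 0.006], [0.479, 0.006], [0.48, 0.046]] [[292.0, 216.0], [308.0, 216.0], [308.0, 230.0], [292.0, 230.0]]
tag_a 0.75 [[0.522, 0.11], [0.521, 0.07], [0.483, 0.071], [0.484, 0.11]] [[266.0, 214.0], [282.0, 214.0], [282.0, 229.0], [266.0, 229.0]]
tag_a 0.71 [[0.452, -0.012], [0.483, -0.016], [0.477, -0.056], [0.447, -0.051]] [[315.70001220703125, 241.0], [317.1000061035156, 228.3000030517578], [333.20001220703125, 230.10000610351562], [331.79998779296875, 242.8000030517578]]
tag_a 0.55 [[0.497, 0.236], [0.53, 0.237], [0.529, 0.196], [0.496, 0.196]] [[216.0, 225.0], [216.0, 212.0], [232.0, 212.0], [232.0, 225.0]]
tag_a 0.51 [[0.496, 0.178], [0.495, 0.13], [0.465, 0.13], [0.466, 0.178]] [[239.0, 225.0], [258.0, 225.0], [258.0, 237.0], [239.0, 237.0]]
bin_base 0.9 [[0.484, 0.264], [0.685, 0.256], [0.652, -0.096], [0.455, -0.077]] [[212.89999389648438, 232.10000610351562], [217.39999389648438, 158.1999969482422], [346.29998779296875, 166.10000610351562], [341.79998779296875, 239.89999389648438]]
```

View pics/t2.png

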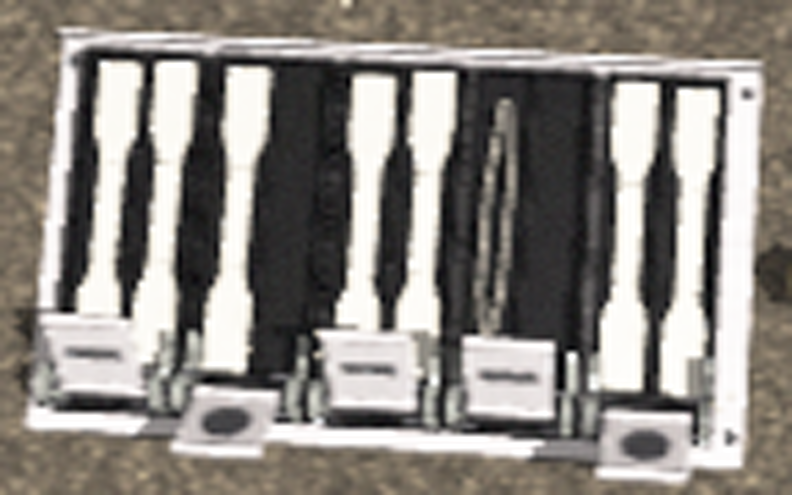

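The crop shows these tags, by position in t2.png:

| Bin | Tag pixel | Face up | Contents | Action |
|---|---|---|---|---|
| 1 | (95,355) | bar (back) | full | tip to front |
| 2 | (225,420) | disc (front) | not full | tip back |
| 3 | (370,370) | bar (back) | full | tip to front |
| 4 | (510,378) | bar (back) | tweezers only | none |
| 5 | (645,445) | disc (front) | full | none |

The plate centre is about (0.566, 0.083), yaw about -3.7°. The corner spans of 347 x 197 mm match the given size, and the predicted tag edges match the traces. So I push 1 and 3 to the front and 2 to the back.

```bash
cat > push.py <<'E'
from workcell import env
from h import *
C=np.array([.566,.0832]); YAW=-3.7; a=np.radians(YAW)
X=np.array([np.cos(a),np.sin(a)]); Y=np.array([-np.sin(a),np.cos(a)])
def push(k,s,z=.061,first=False):
    "s=-1: tip to front; s=+1: tip back. k: bin index along +y"
    at=lambda x,z:[*(C+Y*.064*k+X*(-.078+x)),z]
    q=min(([180,0,YAW],[180,0,YAW+180]),key=lambda o:(lambda j:9e9 if j is None else np.abs(np.array(j)-env.read_state()["joint_positions"]).max())(env.inverse_kinematics(at(-s*.052,.13),o)))
    env.goto(at(-s*.052,.16 if first else .115),q)
    r=[env.move_straight(at(-s*.052,z),rate=.12,force_limit=10)]
    if not r[0]:
        r.append(env.move_straight(at(-s*.0095+s*.007,z),rate=.08,force_limit=10))
    env.move_straight(at(-s*.03,.115),rate=.15)
    print(k,s,q,r,round(env.read_state()["clock"],2))
E
python3 - <<'E'
from push import *
env.gripper_to(0.0)
push(2,-1,first=True)
for n in ("top",):
    p=env.grab_frame(n)
    print([np.round(d["xyz"],3).tolist() for d in env.search_frame(p,"tag_a")])
s=env.grab_frame("side")["image"]
cv2.imwrite("pics/s1.png",np.vstack([cv2.resize(p["image"][150:250,180:360],None,fx=3,fy=3),cv2.resize(s[130:230,230:410],None,fx=3,fy=3)]))
E
```

```text
2 -1 [180, 0, -3.7] [False, False] 6.3
[[0.498, 0.03, 0.049], [0.479, 0.157, 0.059], [0.48, 0.222, 0.058], [0.464, -0.029, 0.05], [0.502, 0.094, 0.057]]
```

View pics/s1.png

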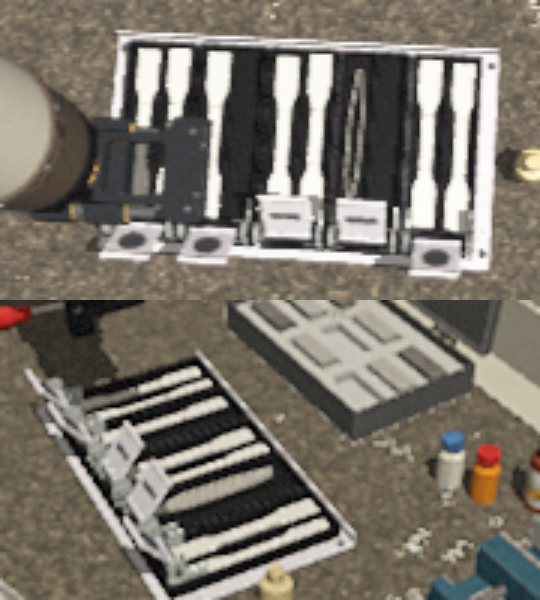

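Tag 1 now lies out to the front, disc up, at about (132,240) in the upper half. The others are unchanged. Next are tags 3 and 2, then retreat.

```bash
python3 - <<'E'
from push import *
push(0,-1); push(1,1)
env.goto([.277,.5,.223],[180,0,-3.7])
p=env.grab_frame("top"); 
print([np.round(d["xyz"],3).tolist() for d in env.search_frame(p,"tag_a")],env.read_state()["clock"])
s=env.grab_frame("side")["image"]
cv2.imwrite("pics/s2.png",np.vstack([cv2.resize(p["image"][150:250,200:360],None,fx=3,fy=3),cv2.resize(s[130:230,230:390],None,fx=3,fy=3)]))
E
```

```text
0 -1 [180, 0, -3.7] [False, False] 8.95
1 1 [180, 0, -3.7] [False, False] 11.37
[[0.474, 0.094, 0.059], [0.482, 0.224, 0.058], [0.506, 0.156, 0.057], [0.46, -0.03, 0.051], [0.498, 0.025, 0.05]] 12.975
```

View pics/s2.png

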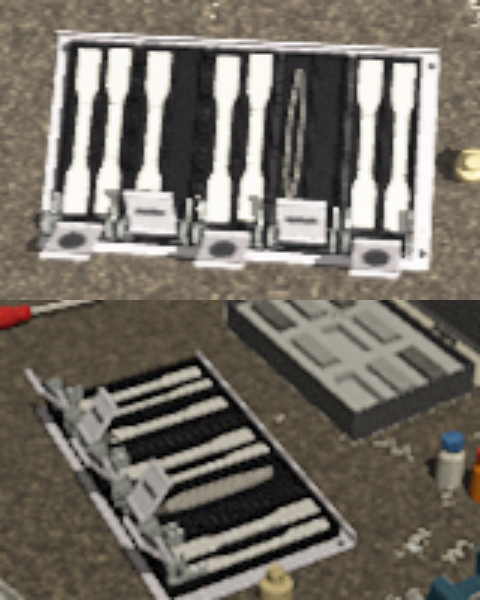

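The discs at (72,240), (222,248) and (375,256) are out to the front on bins 1, 3 and 5, which are full. The bars at (150,212) and (300,218) are back on bins 2 and 4. Specimens, tweezers and weight have not moved, and the arm is clear.

```bash
python3 -c "
from workcell import env
print(env.close_job())"
```

```text
the job is handed in; nothing more can be done
None
```

The job is handed in: the tags of the three full bins (1st, 3rd and 5th from the left) are tipped out to the front disc side up, the other two are tipped back, and nothing else was moved.

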